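# Read a specimen jar in the sprung cradle

### The arm

A 6-joint arm with a two-finger parallel gripper is mounted at the origin on the work surface. World frame = base frame: x ahead of the robot, y to its left, z up, the work surface at z = 0. Lengths are in m, angles in rad, forces in N, time in s.
With the tool pointing down it reaches from about 0.375 to 0.75 m from the base axis. Payload 9 kg.
Tool frame: the origin (TCP) lies at the very end of the fingers, on their centre line; the grasp point (between the pads) lies 19 mm behind it (env.grip_point_offset is the z of the grasp point in the tool frame, in m); z points along the fingers, y is the line along which they close (so a half turn about z gives the same grasp; the last joint's range is limited). The gripper opens to 85 mm and grips with 20 to 120 N. Pads are 22 mm wide; open, the fingers measure 114 mm over their backs; the gripper's body (76 mm by 85 mm) begins 54 mm behind the grasp point. The pads swing forward as they close: fully open they stand 13 mm farther back than shut.
Start: joints at [1.045, 0.104, 0.097, 1.564, 0, 1.353], TCP at [0.182, 0.572, 0.197] pointing down, gripper open.
Joint ranges: [-2.99, 2.99], [-0.84, 1.86], [-1.1, 1.16], [-1.84, 2.11], [-1.51, 1.56], [-3.14, 3.14]. Speed limits (rad/s): [2.22, 2.22, 2.57, 3.14, 3.14, 3.14].

### API

Orientations are given as a 3x3 rotation matrix whose columns are the frame's x, y, z axes.
In Python, from plant import env gives the robot as it stands.
- The arm moves only by the shell command python3 -m crank 'ROWS' [FORCE]. ROWS is JSON, a list of rows, each an object with "offset": the shift along the tool's x, y, z normalised to -1 to 1, where 1 is 0.02 m, a list of three; "yaw": the turn about the tool's z normalised to -1 to 1, where 1 is 4 degrees; "fingers": the gripper command: -1 is fully open, 1 is shut, values between are in proportion. In form: [{"offset": [x, y, z], "yaw": yaw, "fingers": fingers}, ...]. A call has 1 to 12 rows; each row shifts and turns the commanded pose from where the row before left it, along the tool's axes as they then stand; what a row does not reach is not made up. A row lasts 1/8 s, in which the tool goes at most 62.5 mm and 10.7 degrees, less where a joint would pass 70% of its speed; a pose out of reach is approached as far as the arm can. A call with a number of a shift or a turn outside -1 to 1 is refused whole. A call with a gripper value outside its range is refused whole. The fingers move at their own pace and stop on an object; FORCE is the grip in N (left out, the last holds). Time passes only in rows, so rows that do not move let the fingers close. It gives the time, the measured TCP pose, the force, the opening and the grip force at its end, in the units of the state.
- env.get_state(): the state, without advancing time (a new reading comes with each control period).
- env.grab_frame(name): name is "side" or "top"; returns (picture, depth): 384x512x3 uint8, blue, green, red; 384x512 float32, m along the optical axis (not along the pixel's ray), 0 where there is no reading.
- env.camera_model(name): a dict with "vfov" (degrees; the focal length in pixels is half the picture's height over the tangent of half this angle, whatever the lens; pixels are square), "cx", "cy" (the principal point, pixels), "world_from_camera" (4x4, takes a point from camera to world coordinates). Camera axes: x right, y down, z forward; pixel columns grow to the right and rows downward; lengths in m; the calibration is good to about 2 mm. A picture is of the moment at which its call begins. camera_model takes no time and is no camera call.
- env.close_job(): hands the job in; it is judged then, once.
The state is a dict: "time_s": time; "q": joint angles; "dq": joint speeds; "tau": joint torques, N m; "eef_pos": TCP position; "ee_rot": TCP orientation; "wrist_force": force on the tool from outside, world axes, zero at the start; "wrist_torque": the same for the moment, N m; "width": finger opening in m; "grip_force": force on a finger pad.
Only numpy, scipy, OpenCV 4.12 (cv2) and the standard library are available. Lean on these libraries where they do the work, as an engineer would, in place of code of your own. Each camera call takes 0.05 s, during which the arm holds its last target. There are 200 camera calls.

### The job

Slide the orange guard panel straight up out of the slotted posts of the reader station and stand it on its lower edge in the blue trough, where it may lean. Then set the amber jar upright in the station's sprung ring, press it right down to the end of the ring's travel so that the reader can see it, and finish while still holding it pressed down there. Keep the jar upright throughout, and leave the two shells and the calipers where they lie.

Things in the scene. Friction and masses are not known exactly. Their poses are not given: they have to be found in the camera images.
- station: Fixed reader station. Origin: centre of its underside, z up. Grey base 130 (x) x 170 (y) x 35 mm, lens on top. Two aluminium posts at local y = +-74 mm, 130 mm apart inside, tops at 130 mm height; their upright slots (11 mm wide in x, floor at 86 mm, open at the top) hold the guard panel in the local y-z plane, across the mouth of the ring. The ring lies on the station's vertical axis.
- cradle_ring (a joint): Downward travel of the sprung ring, m: 0 at rest (ring's top 80 mm above the bench), 0.020 fully down against its stop (ring's top at 60 mm). Pushes up with 5 N at the top of its travel, rising evenly to 13 N fully down (400 N/m); the jar's own weight does not sink it.
- ring_top (a point): Centre of the top face of the sprung ring; moves with the ring. Dark steel ring, outer diameter 76 mm, hole 56 mm, 12 mm thick.
- guard: Loose orange plastic guard panel, 8 mm thick (local x), 150 mm wide (y), 80 mm high (z), about 115 g. Origin: middle of its lower edge. At the start it stands in the station's slots, its lower edge 86 mm and its upper edge 166 mm above the bench; its lower edge leaves the slots once it is above 130 mm.
- trough: Fixed open blue plastic trough for the panel, outside 38 mm (local x) x 186 mm (y) x 40 mm high, walls and floor 4 mm (inside 30 x 178 mm). Origin: centre of its underside, on the bench. Its long direction is its local y. The panel fits in lengthwise.
- jar: Loose squat round amber glass jar, black lid, about 270 g. Origin: centre of its underside; z up. Foot 36 mm across, belly 70 mm across at 33 mm height, shoulder sloping in to 48 mm across at 54 mm; cylindrical lid 40 mm across from 54 to 86 mm height. Seated in the ring, its underside is about 11 mm below the ring's top face.
- scallop: Loose chalky white scallop valve, about 80 x 80 mm, 20 mm high. Bystander. Origin: middle of its underside.
- mussel: Loose dark blue mussel shell, 72 x 35 x 12 mm. Bystander. Origin: middle of its underside.
- calipers: Loose steel calipers lying flat, 200 mm long (local x), 8 mm high. Bystander. Origin: middle of the beam, underside.

How it is judged:
On the way, in this order (a step that is already met when the one before it is completed fails the run):
1. the guard panel is held clear above the slotted posts (z of guard in the frame of station above 0.132 m and contact force between the fingers and guard above 0.5 N), for 0.1 s.
2. the guard panel stands, or leans, in the trough, let go (x of guard in the frame of trough between -0.022 and 0.022 m and y of guard in the frame of trough between -0.03 and 0.03 m and z of guard in the frame of trough between 0 and 0.014 m and angle between guard's own z axis and vertical below 0.75 rad and linear speed of guard below 0.03 m/s and contact force between the fingers and guard below 0.1 N), for 0.3 s.
3. the jar sits upright in the sprung ring (horizontal distance between jar and ring_top below 0.008 m and z of jar in the frame of ring_top between -0.018 and -0.006 m and angle between jar's own z axis and vertical below 0.175 rad and contact force between jar and station above 1 N), for 0.2 s.
At the end, for the whole second after the job is handed in: Jar upright (10 deg) and centred (8 mm) in the ring, ring at least 16 of 20 mm down, pressed with over 8 N through the jar alone, robot still touching the jar; guard panel stands or leans (under 43 deg) on its lower edge in the trough; all still (horizontal distance between jar and ring_top below 0.008 m and z of jar in the frame of ring_top between -0.018 and -0.006 m and angle between jar's own z axis and vertical below 0.175 rad and x of guard in the frame of trough between -0.022 and 0.022 m and y of guard in the frame of trough between -0.03 and 0.03 m and z of guard in the frame of trough between 0 and 0.014 m and angle between guard's own z axis and vertical below 0.75 rad and linear speed of guard below 0.03 m/s and value of joint cradle_ring above 0.016 m and contact force between jar and station above 8 N and contact force between each of the arm, the fingers and station below 0.5 N and contact force between any of the fingers, the arm and jar above 2 N and linear speed of jar below 0.02 m/s); the arm keeps its last pose, push and grip.
It fails at once if a shell or the calipers were moved by more than 30 mm (distance of any of scallop, mussel, calipers from where it was at the start of the episode above 0.03 m).
It fails at once if the jar was tipped by more than 40 degrees (angle between jar's own z axis and vertical above 0.7 rad).
It also fails if it takes over 69 s, if anything falls off the work surface, if the arm or the gripper's body presses on something with over 40 N, if the wrist force passes 120 N, or if a joint passes its speed limit or range.

## Working session

There is one attempt and no reset: what is moved stays moved. The work goes in short steps, Python scripts to look and compute and a shell command to move; the robot and the scene stay as the last step left them, time stands still between calls to the robot, and variables do not carry over. Pictures are saved under pics/ and viewed, at most 10 in all, crops included, and the job is handed in when it is done.

```bash
mkdir -p pics; ls
cat > h.py <<'E'
from plant import env
import numpy as np, cv2
def grab(n):
    im,d=env.grab_frame(n); m=env.camera_model(n)
    f=im.shape[0]/2/np.tan(np.radians(m["vfov"])/2)
    v,u=np.mgrid[:im.shape[0],:im.shape[1]]
    P=np.stack([(u-m["cx"])/f*d,(v-m["cy"])/f*d,d],-1)
    T=np.array(m["world_from_camera"]); W=P@T[:3,:3].T+T[:3,3]
    W[d<=0]=np.nan
    return im,W
E
python3 - <<'E'
from h import *
for n in("top","side"):
    im,W=grab(n); cv2.imwrite(f"pics/{n}0.png",im); np.save(n+"0.npy",W)
    m=env.camera_model(n); print(m)
s=env.get_state(); print(s["time_s"],s["eef_pos"],s["ee_rot"],s["width"],s["wrist_force"])
E
```

```text
pics
{'vfov': 42.68440156708885, 'cx': 244.3943317338734, 'cy': 191.32312441523044, 'world_from_camera': array([[-0.0052985 , -0.99155642,  0.12956771,  0.43576991],
       [-0.99972442,  0.00821569,  0.02199063,  0.0065568 ],
       [-0.02286944, -0.12941548, -0.9913267 ,  1.07520455],
       [ 0.        ,  0.        ,  0.        ,  1.        ]])}
{'vfov': 56.19572632736288, 'cx': 252.21603627272052, 'cy': 186.63745098153373, 'world_from_camera': array([[ 0.9965499 , -0.06603453,  0.05027656,  0.53016989],
       [-0.07964451, -0.59047689,  0.80311505, -0.51851024],
       [-0.02334618, -0.80434848, -0.59369898,  0.49149121],
       [ 0.        ,  0.        ,  0.        ,  1.        ]])}
0.1 [0.18161204 0.57153422 0.19632039] [[-9.53005201e-01  3.02953426e-01 -5.54757807e-04]
 [ 3.02953842e-01  9.53004743e-01 -9.64121454e-04]
 [ 2.36602923e-04 -1.08687877e-03 -9.99999381e-01]] 0.08534738480366867 [-0.28622497 -0.22141733  0.38537201]
```

View pics/top0.png

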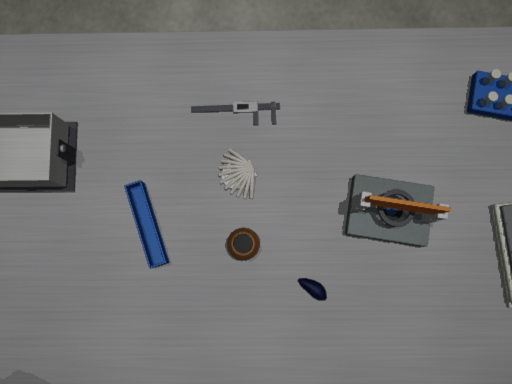

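View pics/side0.png

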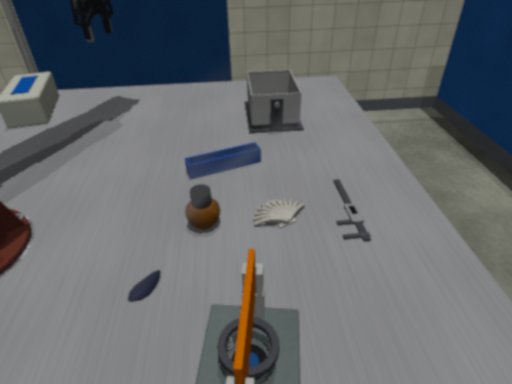

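Top view (x up, y left): guard at (405,204) over ring (395,208), trough at (147,224), jar at (243,243), mussel (313,288), scallop (240,175), calipers (237,107). The side view agrees. Next I measure them.

Run:
```python
from h import *
im=cv2.imread("pics/top0.png"); W=np.load("top0.npy")
hsv=cv2.cvtColor(im,cv2.COLOR_BGR2HSV)
def roi(x0,y0,x1,y1):
    m=np.zeros(im.shape[:2],bool); m[y0:y1,x0:x1]=1; return m
def rep(name,m):
    p=W[m]; p=p[~np.isnan(p[:,0])]
    (c,s,a)=cv2.minAreaRect(p[:,:2].astype(np.float32)*1000)
    print(name,len(p),"rect mm",np.round(c,1),np.round(s,1),round(a,1),"mean",p.mean(0).round(4),"zpct",np.percentile(p[:,2],[2,50,98]).round(3))
Z=W[...,2]
org=cv2.inRange(hsv,(5,150,100),(22,255,255))>0
g=org&roi(340,170,470,250); rep("guard",g&(Z>.155))
bl=cv2.inRange(hsv,(105,120,50),(125,255,255))>0
t=bl&roi(115,170,180,275); rep("trough",t); rep("troughtop",t&(Z>.033)); 
rep("station base",roi(335,165,450,255)&(Z>.025)&(Z<.045))
rep("posts",roi(335,165,460,255)&(Z>.122)&(Z<.137)&(hsv[...,1]<60))
rep("ring",roi(335,165,450,255)&(Z>.072)&(Z<.085)&(hsv[...,1]<120))
rep("jarlid",roi(215,220,270,270)&(Z>.08)); rep("jar",roi(215,220,270,270)&(Z>.02))
rep("mussel",roi(290,270,335,305)&(Z>.004))
rep("scallop",roi(210,140,265,205)&(Z>.006))
```

```text
guard 323 rect mm [ 530.8 -279.1] [148.1   8.3] 80.7 mean [ 0.5308 -0.2776  0.1657] zpct [0.163 0.166 0.169]
trough 1714 rect mm [504.4 241.1] [185.6  38.2] 18.3 mean [0.5042 0.2432 0.0162] zpct [0.    0.007 0.042]
troughtop 435 rect mm [504.4 241.1] [185.6  38.1] 18.3 mean [0.5035 0.2402 0.0386] zpct [0.034 0.039 0.043]
station base 3529 rect mm [ 530.4 -279.1] [170.6 130.3] 80.6 mean [ 0.5261 -0.2763  0.0348] zpct [0.03  0.035 0.039]
posts 189 rect mm [ 530.7 -279. ] [167.   27.5] 80.6 mean [ 0.5305 -0.2672  0.1293] zpct [0.123 0.13  0.133]
ring 468 rect mm [ 529.7 -275.5] [ 74.6 160.2] 7.0 mean [ 0.5271 -0.2772  0.0791] zpct [0.073 0.079 0.084]
jarlid 306 rect mm [460.7  33. ] [38.3 35.9] 89.7 mean [0.4608 0.0331 0.0856] zpct [0.082 0.086 0.09 ]
jar 853 rect mm [460.1  33.2] [67.5 67.2] 89.4 mean [0.4598 0.0324 0.0615] zpct [0.035 0.053 0.089]
mussel 362 rect mm [ 365.5 -109.7] [75.1 82.3] 6.2 mean [ 0.3652 -0.1163  0.0082] zpct [0.004 0.008 0.014]
scallop 1151 rect mm [609.6  45.1] [103.9  89.3] 59.4 mean [0.6125 0.0454 0.0164] zpct [0.007 0.017 0.024]
```

```bash
cat >> h.py <<'E'
def togo(x,y,z,ang=None):
    """units to target in tool axes; ang = wanted world angle (deg) of tool y"""
    s=env.get_state(); R=np.array(s["ee_rot"]); p=np.array(s["eef_pos"])
    a=np.degrees(np.arctan2(R[1,1],R[0,1]))
    print("t",round(s["time_s"],2),"tcp",p.round(4),"yang",a.round(2),"q1,q6",np.round(np.degrees([s["q"][0],s["q"][5]]),1),"tilt",R[:,2].round(3),"w",round(s["width"],4),"grip",round(s["grip_force"],1),"F",np.round(s["wrist_force"],1))
    if ang is not None:
        print("yaw units",round(-((ang-a+180)%360-180)/4,2))
    print("offset units",(R.T@(np.array([x,y,z])-p)/.02).round(2))
E
R='{"offset":[-1,-0.92,0],"yaw":0,"fingers":-1}'
python3 -m crank '[{"offset":[-1,-0.92,0],"yaw":0,"fingers":-1},{"offset":[-1,-0.92,0],"yaw":0,"fingers":-1},{"offset":[-1,-0.92,0],"yaw":0,"fingers":-1},{"offset":[-1,-0.92,0],"yaw":0,"fingers":-1},{"offset":[-1,-0.92,0],"yaw":0,"fingers":-1},{"offset":[-1,-0.92,0],"yaw":0,"fingers":-1},{"offset":[-1,-0.92,0],"yaw":0,"fingers":-1},{"offset":[-1,-0.92,0],"yaw":0,"fingers":-1},{"offset":[-1,-0.92,0],"yaw":0,"fingers":-1},{"offset":[-1,-0.92,0],"yaw":0,"fingers":-1}]'
python3 -m crank '[{"offset":[-1,-0.92,0],"yaw":0,"fingers":-1},{"offset":[-1,-0.92,0],"yaw":0,"fingers":-1},{"offset":[-1,-0.92,0],"yaw":0,"fingers":-1},{"offset":[-1,-0.92,0],"yaw":0,"fingers":-1},{"offset":[-1,-0.92,0],"yaw":0,"fingers":-1},{"offset":[-1,-0.92,0],"yaw":0,"fingers":-1},{"offset":[-1,-0.92,0],"yaw":0,"fingers":-1},{"offset":[-1,-0.92,0],"yaw":0,"fingers":-1},{"offset":[-1,-0.92,0],"yaw":0,"fingers":-1},{"offset":[-1,-0.92,0],"yaw":0,"fingers":-1}]'
python3 -c "
from h import *
togo(.5308,-.279,.2,-9.4)"
```

```text
time_s: 1.35
eef_pos: [0.3168, 0.335, 0.1967]
ee_rot: [[-0.953, 0.303, -0.0], [0.303, 0.953, -0.0], [0.0, -0.0, -1.0]]
wrist_force: [0.0, -0.9, 0.6]
width: 0.0854
grip_force: 0.0
time_s: 2.6
eef_pos: [0.4517, 0.0991, 0.1967]
ee_rot: [[-0.953, 0.303, -0.0], [0.303, 0.953, 0.0], [0.0, 0.0, -1.0]]
wrist_force: [-0.8, 0.2, 0.3]
width: 0.0853
grip_force: 0.0
t 2.6 tcp [0.4517 0.0991 0.1967] yang 72.36 q1,q6 [-3.9 13.7] tilt [-0.  0. -1.] w 0.0853 grip 0.0 F [-0.8  0.2  0.3]
yaw units 20.44
offset units [ -9.5  -16.82  -0.17]
```

```bash
python3 -m crank '[{"offset":[-0.56,-0.99,0],"yaw":0,"fingers":-1},{"offset":[-0.56,-0.99,0],"yaw":0,"fingers":-1},{"offset":[-0.56,-0.99,0],"yaw":0,"fingers":-1},{"offset":[-0.56,-0.99,0],"yaw":0,"fingers":-1},{"offset":[-0.56,-0.99,0],"yaw":0,"fingers":-1},{"offset":[-0.56,-0.99,0],"yaw":0,"fingers":-1},{"offset":[-0.56,-0.99,0],"yaw":0,"fingers":-1},{"offset":[-0.56,-0.99,0],"yaw":0,"fingers":-1},{"offset":[-0.56,-0.99,0],"yaw":0,"fingers":-1}]' >/dev/null
python3 -m crank '[{"offset":[-0.56,-0.99,0],"yaw":0,"fingers":-1},{"offset":[-0.56,-0.99,0],"yaw":0,"fingers":-1},{"offset":[-0.56,-0.99,0],"yaw":0,"fingers":-1},{"offset":[-0.56,-0.99,0],"yaw":0,"fingers":-1},{"offset":[-0.56,-0.99,0],"yaw":0,"fingers":-1},{"offset":[-0.56,-0.99,0],"yaw":0,"fingers":-1},{"offset":[-0.56,-0.99,0],"yaw":0,"fingers":-1},{"offset":[-0.56,-0.99,0],"yaw":0,"fingers":-1}]' >/dev/null
python3 -m crank '[{"offset":[0,0,0],"yaw":1,"fingers":-1},{"offset":[0,0,0],"yaw":1,"fingers":-1},{"offset":[0,0,0],"yaw":1,"fingers":-1},{"offset":[0,0,0],"yaw":1,"fingers":-1},{"offset":[0,0,0],"yaw":1,"fingers":-1},{"offset":[0,0,0],"yaw":1,"fingers":-1},{"offset":[0,0,0],"yaw":1,"fingers":-1},{"offset":[0,0,0],"yaw":1,"fingers":-1},{"offset":[0,0,0],"yaw":1,"fingers":-1},{"offset":[0,0,0],"yaw":1,"fingers":-1}]' >/dev/null
python3 -m crank '[{"offset":[0,0,0],"yaw":1,"fingers":-1},{"offset":[0,0,0],"yaw":1,"fingers":-1},{"offset":[0,0,0],"yaw":1,"fingers":-1},{"offset":[0,0,0],"yaw":1,"fingers":-1},{"offset":[0,0,0],"yaw":1,"fingers":-1},{"offset":[0,0,0],"yaw":1,"fingers":-1},{"offset":[0,0,0],"yaw":1,"fingers":-1},{"offset":[0,0,0],"yaw":1,"fingers":-1},{"offset":[0,0,0],"yaw":1,"fingers":-1},{"offset":[0,0,0],"yaw":1,"fingers":-1},{"offset":[0,0,0],"yaw":0.44,"fingers":-1},{"offset":[0,0,0],"yaw":0,"fingers":-1}]' >/dev/null
python3 -c "
from h import *
togo(.5308,-.279,.131,-9.4)"
```

```text
t 7.47 tcp [ 0.531  -0.2789  0.1968] yang -9.36 q1,q6 [-40.2  59.2] tilt [-0.  0. -1.] w 0.0858 grip 0.0 F [-0.6 -0.9  0.1]
yaw units 0.01
offset units [-0.01 -0.01  3.29]
```

```bash
python3 -m crank '[{"offset":[0,0,0.7],"yaw":0,"fingers":-1},{"offset":[0,0,0.7],"yaw":0,"fingers":-1},{"offset":[0,0,0.7],"yaw":0,"fingers":-1},{"offset":[0,0,0.7],"yaw":0,"fingers":-1},{"offset":[0,0,0.5],"yaw":0,"fingers":-1},{"offset":[0,0,0],"yaw":0,"fingers":0.5},{"offset":[0,0,0],"yaw":0,"fingers":1},{"offset":[0,0,0],"yaw":0,"fingers":1},{"offset":[0,0,0],"yaw":0,"fingers":1},{"offset":[0,0,0],"yaw":0,"fingers":1},{"offset":[0,0,0],"yaw":0,"fingers":1},{"offset":[0,0,0],"yaw":0,"fingers":1}]' 30
python3 - <<'E'
from h import *
togo(.5308,-.279,.19,-9.4)
im,W=grab("side"); cv2.imwrite("pics/side1.png",im)
E
```

```text
time_s: 8.98
eef_pos: [0.5314, -0.2789, 0.1318]
ee_rot: [[0.163, 0.987, 0.001], [0.987, -0.163, -0.001], [-0.001, 0.001, -1.0]]
wrist_force: [-0.2, -0.2, 6.3]
width: -0.0001
grip_force: 2.9
t 8.97 tcp [ 0.5314 -0.2789  0.1318] yang -9.4 q1,q6 [-40.2  59.2] tilt [ 0.001 -0.001 -1.   ] w -0.0001 grip 2.9 F [-0.2 -0.2  6.3]
yaw units 0.0
offset units [-0.01 -0.02 -2.91]
```

View pics/side1.png

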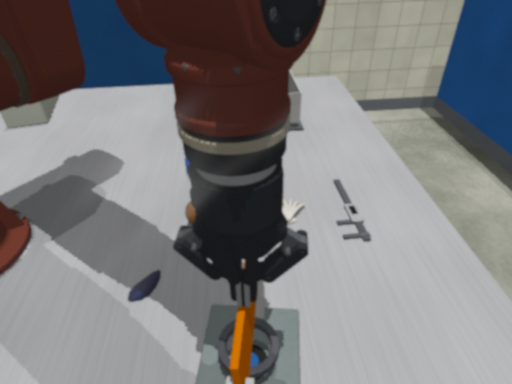

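The side view shows the fingers shut at (243,290). The orange panel's near half runs from there down to (240,375), so they closed without it. I'll measure where both are.

Run:
```python
from h import *
im,W=grab("side"); hsv=cv2.cvtColor(im,cv2.COLOR_BGR2HSV)
org=cv2.inRange(hsv,(5,150,100),(22,255,255))>0
org[:240]=0; org[:,:210]=0; org[:,290:]=0
for r in range(290,384,10):
    c=np.where(org[r])[0]
    if len(c): print(r,c.min(),c.max(),W[r,c.min()].round(3),W[r,c.max()].round(3))
for r in range(240,312,6): print(r,[W[r,c].round(3).tolist() for c in (236,243,250)], im[r,243])
im,W=grab("top"); cv2.imwrite("pics/top1.png",im)
cv2.imwrite("pics/s1c.png",cv2.resize(env.grab_frame("side")[0][210:384,170:330],None,fx=3.4,fy=3.4))
```

```text
310 238 254 [ 0.526 -0.292  0.166] [ 0.545 -0.247  0.098]
320 236 253 [ 0.523 -0.303  0.165] [ 0.542 -0.261  0.098]
330 234 252 [ 0.518 -0.257  0.074] [ 0.54  -0.275  0.099]
340 233 252 [ 0.515 -0.248  0.035] [ 0.539 -0.283  0.091]
350 231 251 [ 0.512 -0.261  0.034] [ 0.537 -0.295  0.091]
360 230 249 [ 0.512 -0.299  0.08 ] [ 0.534 -0.312  0.101]
370 230 249 [ 0.511 -0.308  0.075] [ 0.533 -0.319  0.094]
380 233 243 [ 0.517 -0.352  0.143] [ 0.526 -0.346  0.129]
240 [[0.529, -0.289, 0.264], [0.535, -0.291, 0.265], [0.541, -0.298, 0.272]] [27 24 22]
246 [[0.528, -0.288, 0.256], [0.535, -0.29, 0.257], [0.54, -0.301, 0.267]] [28 25 25]
252 [[0.528, -0.289, 0.249], [0.534, -0.291, 0.251], [0.54, -0.299, 0.259]] [27 25 24]
258 [[0.528, -0.288, 0.24], [0.534, -0.29, 0.241], [0.54, -0.297, 0.248]] [73 72 72]
264 [[0.527, -0.291, 0.235], [0.535, -0.197, 0.128], [0.54, -0.298, 0.242]] [102 110 130]
270 [[0.527, -0.295, 0.231], [0.534, -0.271, 0.203], [0.54, -0.299, 0.234]] [29 29 32]
276 [[0.526, -0.291, 0.218], [0.533, -0.278, 0.202], [0.54, -0.292, 0.218]] [23 22 22]
282 [[0.526, -0.291, 0.209], [0.533, -0.286, 0.203], [0.539, -0.294, 0.211]] [28 27 27]
288 [[0.525, -0.289, 0.198], [0.532, -0.29, 0.198], [0.539, -0.287, 0.194]] [50 51 49]
294 [[0.525, -0.285, 0.183], [0.532, -0.291, 0.19], [0.539, -0.288, 0.185]] [43 43 42]
300 [[0.524, -0.286, 0.175], [0.532, -0.291, 0.18], [0.539, -0.288, 0.175]] [38 38 38]
306 [[0.521, -0.194, 0.035], [0.531, -0.29, 0.169], [0.539, -0.289, 0.166]] [23 46 78]
```

View pics/s1c.png

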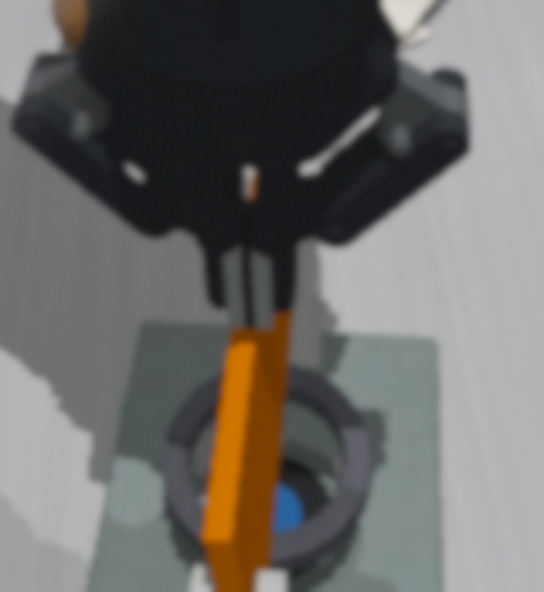

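```bash
python3 -m crank '[{"offset":[0,0,-1],"yaw":0,"fingers":1},{"offset":[0,0,-1],"yaw":0,"fingers":1},{"offset":[0,0,0],"yaw":0,"fingers":1}]'
python3 - <<'E'
from h import *
print("gpo",env.grip_point_offset)
im,W=grab("side"); s=env.get_state(); print(s["eef_pos"],s["q"])
p=W[200:330,200:300].reshape(-1,3)
m=(np.abs(p[:,0]-.532)<.015)&(np.abs(p[:,1]+.290)<.008)&(p[:,2]>.172)
print("lowest z of fingers",np.sort(p[m][:,2])[:12].round(3))
m=(np.abs(p[:,0]-.532)<.015)&(np.abs(p[:,1]+.290)<.008)
print(np.histogram(p[m][:,2],np.arange(.12,.29,.01)))
cv2.imwrite("pics/s2c.png",cv2.resize(im[180:384,150:350],None,fx=2.8,fy=2.8))
E
```

```text
time_s: 9.55
eef_pos: [0.532, -0.2794, 0.1738]
ee_rot: [[0.163, 0.987, 0.003], [0.987, -0.163, -0.003], [-0.002, 0.003, -1.0]]
wrist_force: [-0.8, -0.9, -0.1]
width: -0.0004
grip_force: 0.0
gpo -0.0187
[ 0.5315998  -0.27905719  0.17230065] [-7.01015686e-01  9.83567502e-02  4.63626912e-02  1.51667286e+00
  7.93143081e-05  1.03376353e+00]
lowest z of fingers [0.209 0.21  0.21  0.21  0.21  0.211 0.211 0.211 0.211 0.211 0.211 0.211]
(array([  5,  15,  19,  20, 107,   0,   0,   0,   2, 129, 204, 208, 163,
       241, 180, 152]), array([0.12, 0.13, 0.14, 0.15, 0.16, 0.17, 0.18, 0.19, 0.2 , 0.21, 0.22,
       0.23, 0.24, 0.25, 0.26, 0.27, 0.28]))
```

View pics/s2c.png

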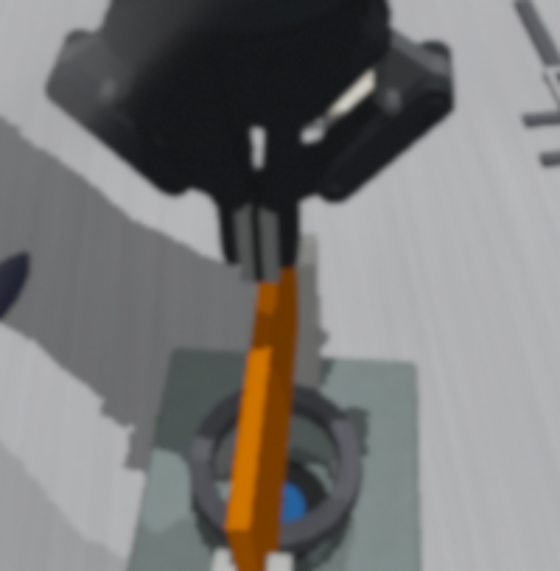

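The closed fingertips (bottom at crop (260,280)) sit at z≈0.209 in depth, while the state reports 0.172. In x and y they agree. So the real tip is about 37 mm above the reported TCP, and I'll use reported z = true z − 0.037. Next I open, descend to a true 0.131 and grip.

```bash
python3 -m crank '[{"offset":[0,0,0],"yaw":0,"fingers":-1},{"offset":[0,0,0],"yaw":0,"fingers":-1},{"offset":[0,0,0],"yaw":0,"fingers":-1},{"offset":[0,0,0],"yaw":0,"fingers":-1},{"offset":[0,0,0],"yaw":0,"fingers":-1},{"offset":[0,0,0.8],"yaw":0,"fingers":-1},{"offset":[0,0,0.8],"yaw":0,"fingers":-1},{"offset":[0,0,0.8],"yaw":0,"fingers":-1},{"offset":[0,0,0.8],"yaw":0,"fingers":-1},{"offset":[0,0,0.7],"yaw":0,"fingers":-1},{"offset":[0,0,0],"yaw":0,"fingers":-1}]' 30
python3 -m crank '[{"offset":[0,0,0],"yaw":0,"fingers":1},{"offset":[0,0,0],"yaw":0,"fingers":1},{"offset":[0,0,0],"yaw":0,"fingers":1},{"offset":[0,0,0],"yaw":0,"fingers":1},{"offset":[0,0,0],"yaw":0,"fingers":1},{"offset":[0,0,0],"yaw":0,"fingers":1},{"offset":[0,0,0],"yaw":0,"fingers":1}]' 30
```

```text
time_s: 10.98
eef_pos: [0.5303, -0.2779, 0.0914]
ee_rot: [[0.163, 0.987, -0.002], [0.987, -0.163, 0.002], [0.001, -0.002, -1.0]]
wrist_force: [0.2, -0.6, 0.8]
width: 0.0851
grip_force: 0.0
time_s: 11.85
eef_pos: [0.531, -0.2786, 0.0931]
ee_rot: [[0.163, 0.987, 0.0], [0.987, -0.163, -0.0], [-0.0, 0.0, -1.0]]
wrist_force: [-0.3, 0.4, 1.5]
width: 0.0075
grip_force: 34.7
```

```bash
python3 -m crank '[{"offset":[0,0,-0.5],"yaw":0,"fingers":1},{"offset":[0,0,-0.5],"yaw":0,"fingers":1},{"offset":[0,0,-0.7],"yaw":0,"fingers":1},{"offset":[0,0,-0.7],"yaw":0,"fingers":1},{"offset":[0,0,-0.7],"yaw":0,"fingers":1},{"offset":[0,0,-0.7],"yaw":0,"fingers":1},{"offset":[0,0,-0.7],"yaw":0,"fingers":1},{"offset":[0,0,0],"yaw":0,"fingers":1},{"offset":[0,0,0],"yaw":0,"fingers":1}]'
python3 - <<'E'
from h import *
togo(.5044,.2411,.19,108.3)
im,W=grab("side"); hsv=cv2.cvtColor(im,cv2.COLOR_BGR2HSV)
org=cv2.inRange(hsv,(5,150,100),(22,255,255))>0
p=W[org]; p=p[(p[:,2]>.1)&(p[:,1]<-.15)]; print(len(p),p.min(0).round(3),p.max(0).round(3))
E
```

```text
time_s: 12.98
eef_pos: [0.5309, -0.2784, 0.1825]
ee_rot: [[0.163, 0.987, -0.0], [0.987, -0.163, 0.0], [0.0, -0.0, -1.0]]
wrist_force: [-0.6, 0.4, -1.4]
width: 0.0072
grip_force: 34.4
t 12.97 tcp [ 0.5309 -0.2784  0.1825] yang -9.4 q1,q6 [-40.2  59.2] tilt [-0.  0. -1.] w 0.0072 grip 34.4 F [-0.6  0.4 -1.4]
yaw units -29.42
offset units [25.41 -5.55 -0.36]
1846 [ 0.513 -0.354  0.176] [ 0.539 -0.249  0.443]
```

Panel is held with its lower edge at 0.176. Now I carry it to the trough.

```bash
python3 -m crank '[{"offset":[0.5,-0.11,0],"yaw":0,"fingers":1},{"offset":[1,-0.22,0],"yaw":0,"fingers":1},{"offset":[1,-0.22,0],"yaw":0,"fingers":1},{"offset":[1,-0.22,0],"yaw":0,"fingers":1},{"offset":[1,-0.22,0],"yaw":0,"fingers":1},{"offset":[1,-0.22,0],"yaw":0,"fingers":1},{"offset":[1,-0.22,0],"yaw":0,"fingers":1},{"offset":[1,-0.22,0],"yaw":0,"fingers":1},{"offset":[1,-0.22,0],"yaw":0,"fingers":1},{"offset":[1,-0.22,0],"yaw":0,"fingers":1},{"offset":[1,-0.22,0],"yaw":0,"fingers":1},{"offset":[1,-0.22,0],"yaw":0,"fingers":1}]' >/dev/null
python3 -m crank '[{"offset":[1,-0.22,0],"yaw":0,"fingers":1},{"offset":[1,-0.22,0],"yaw":0,"fingers":1},{"offset":[1,-0.22,0],"yaw":0,"fingers":1},{"offset":[1,-0.22,0],"yaw":0,"fingers":1},{"offset":[1,-0.22,0],"yaw":0,"fingers":1},{"offset":[1,-0.22,0],"yaw":0,"fingers":1},{"offset":[1,-0.22,0],"yaw":0,"fingers":1},{"offset":[1,-0.22,0],"yaw":0,"fingers":1},{"offset":[1,-0.22,0],"yaw":0,"fingers":1},{"offset":[1,-0.22,0],"yaw":0,"fingers":1},{"offset":[1,-0.22,0],"yaw":0,"fingers":1},{"offset":[1,-0.22,0],"yaw":0,"fingers":1}]' >/dev/null
python3 -m crank '[{"offset":[1,-0.22,0],"yaw":-0.4,"fingers":1},{"offset":[0.9,-0.2,0],"yaw":0,"fingers":1},{"offset":[0,0,0],"yaw":-1,"fingers":1},{"offset":[0,0,0],"yaw":-1,"fingers":1},{"offset":[0,0,0],"yaw":-1,"fingers":1},{"offset":[0,0,0],"yaw":-1,"fingers":1},{"offset":[0,0,0],"yaw":-1,"fingers":1},{"offset":[0,0,0],"yaw":-1,"fingers":1},{"offset":[0,0,0],"yaw":-1,"fingers":1}]' >/dev/null
python3 -m crank '[{"offset":[0,0,0],"yaw":-1,"fingers":1},{"offset":[0,0,0],"yaw":-1,"fingers":1},{"offset":[0,0,0],"yaw":-1,"fingers":1},{"offset":[0,0,0],"yaw":-1,"fingers":1},{"offset":[0,0,0],"yaw":-1,"fingers":1},{"offset":[0,0,0],"yaw":-1,"fingers":1},{"offset":[0,0,0],"yaw":-1,"fingers":1},{"offset":[0,0,0],"yaw":-1,"fingers":1},{"offset":[0,0,0],"yaw":-1,"fingers":1},{"offset":[0,0,0],"yaw":-1,"fingers":1},{"offset":[0,0,0],"yaw":-1,"fingers":1}]' >/dev/null
python3 -m crank '[{"offset":[0,0,0],"yaw":-1,"fingers":1},{"offset":[0,0,0],"yaw":-1,"fingers":1},{"offset":[0,0,0],"yaw":-1,"fingers":1},{"offset":[0,0,0],"yaw":-1,"fingers":1},{"offset":[0,0,0],"yaw":-1,"fingers":1},{"offset":[0,0,0],"yaw":-1,"fingers":1},{"offset":[0,0,0],"yaw":-1,"fingers":1},{"offset":[0,0,0],"yaw":-1,"fingers":1},{"offset":[0,0,0],"yaw":-1,"fingers":1},{"offset":[0,0,0],"yaw":-1,"fingers":1},{"offset":[0,0,0],"yaw":-1,"fingers":1},{"offset":[0,0,0],"yaw":0,"fingers":1}]' >/dev/null
python3 - <<'E'
from h import *
togo(.5044,.2411,.014,108.3)
im,W=grab("side"); hsv=cv2.cvtColor(im,cv2.COLOR_BGR2HSV); cv2.imwrite("pics/side3.png",im)
org=cv2.inRange(hsv,(5,150,100),(22,255,255))>0
p=W[org]; p=p[(p[:,2]>.1)&(p[:,1]>.15)&(p[:,2]<.28)]
(c,s,a)=cv2.minAreaRect(p[:,:2].astype(np.float32)*1000); print(len(p),c,s,a,p[:,2].min(),p[:,2].max())
E
```

```text
t 20.02 tcp [0.5029 0.2413 0.183 ] yang 108.15 q1,q6 [12.2 -6. ] tilt [-0.  0. -1.] w 0.0078 grip 34.3 F [-0.3 -0.2 -1.4]
yaw units -0.04
offset units [-0.07 -0.03  8.45]
1465 (504.529541015625, 237.12904357910156) (146.35169982910156, 11.91418743133545) 18.540592193603516 0.17699211287823752 0.255402807280374
```

View pics/side3.png

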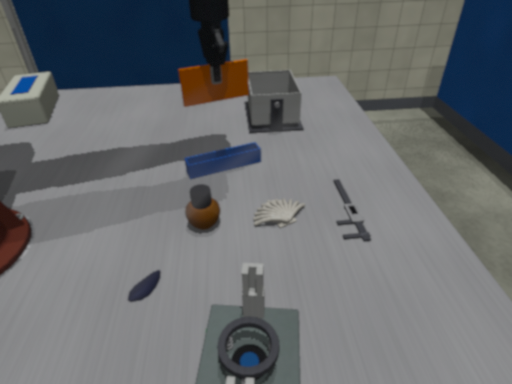

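The side view shows the panel held level at (215,82) with its axis at 18.5°, in line above the trough at (224,160). I lower it now.

```bash
python3 -m crank '[{"offset":[-0.07,-0.03,0.9],"yaw":0,"fingers":1},{"offset":[0,0,1],"yaw":0,"fingers":1},{"offset":[0,0,1],"yaw":0,"fingers":1},{"offset":[0,0,1],"yaw":0,"fingers":1},{"offset":[0,0,1],"yaw":0,"fingers":1},{"offset":[0,0,1],"yaw":0,"fingers":1},{"offset":[0,0,0.7],"yaw":0,"fingers":1},{"offset":[0,0,0.6],"yaw":0,"fingers":1},{"offset":[0,0,0.5],"yaw":0,"fingers":1},{"offset":[0,0,0.4],"yaw":0,"fingers":1},{"offset":[0,0,0.3],"yaw":0,"fingers":1},{"offset":[0,0,0],"yaw":0,"fingers":1}]'
python3 - <<'E'
from h import *
togo(.5044,.2411,.011,108.3)
im,W=grab("side"); hsv=cv2.cvtColor(im,cv2.COLOR_BGR2HSV); cv2.imwrite("pics/side4.png",im[60:220,130:330])
org=cv2.inRange(hsv,(5,150,100),(22,255,255))>0
p=W[org]; p=p[(p[:,1]>.15)&(p[:,2]<.2)]
(c,s,a)=cv2.minAreaRect(p[:,:2].astype(np.float32)*1000); print(len(p),c,s,a,p[:,2].min(),p[:,2].max())
E
```

```text
time_s: 21.58
eef_pos: [0.5044, 0.2407, 0.0147]
ee_rot: [[-0.95, -0.312, -0.0], [-0.312, 0.95, -0.0], [0.0, 0.0, -1.0]]
wrist_force: [-0.0, 0.1, -1.5]
width: 0.0074
grip_force: 34.4
t 21.57 tcp [0.5044 0.2407 0.0147] yang 108.2 q1,q6 [12.1 -6.1] tilt [-0. -0. -1.] w 0.0074 grip 34.4 F [-0.   0.1 -1.5]
yaw units -0.02
offset units [-0.01  0.02  0.18]
659 (507.1430358886719, 236.11460876464844) (148.23324584960938, 7.613604545593262) 18.61455535888672 0.03628896558226208 0.08739749411785341
```

```bash
python3 -m crank '[{"offset":[0,0,0.1],"yaw":0,"fingers":1},{"offset":[0,0,0],"yaw":0,"fingers":0.7},{"offset":[0,0,0],"yaw":0,"fingers":0.5},{"offset":[0,0,0],"yaw":0,"fingers":0},{"offset":[0,0,0],"yaw":0,"fingers":-0.5},{"offset":[0,0,0],"yaw":0,"fingers":-1},{"offset":[0,0,0],"yaw":0,"fingers":-1},{"offset":[0,0,0],"yaw":0,"fingers":-1},{"offset":[0,0,0],"yaw":0,"fingers":-1}]'
python3 -m crank '[{"offset":[0,0,-0.5],"yaw":0,"fingers":-1},{"offset":[0,0,-1],"yaw":0,"fingers":-1},{"offset":[0,0,-1],"yaw":0,"fingers":-1},{"offset":[0,0,-1],"yaw":0,"fingers":-1},{"offset":[0,0,-1],"yaw":0,"fingers":-1},{"offset":[0,0,-1],"yaw":0,"fingers":-1},{"offset":[0,0,-1],"yaw":0,"fingers":-1},{"offset":[0,0,0],"yaw":0,"fingers":-1}]'
python3 - <<'E'
from h import *
togo(.4608,.0333,.15)
im,W=grab("side"); hsv=cv2.cvtColor(im,cv2.COLOR_BGR2HSV); cv2.imwrite("pics/side5.png",cv2.resize(im[60:260,130:330],None,fx=2.5,fy=2.5))
org=cv2.inRange(hsv,(5,150,100),(22,255,255))>0
p=W[org]; p=p[(p[:,1]>.1)&(p[:,2]<.2)]
(c,s,a)=cv2.minAreaRect(p[:,:2].astype(np.float32)*1000); print(len(p),c,s,a,p[:,2].min(),p[:,2].max())
lid=(W[...,2]>.083)&(W[...,2]<.095)&(np.abs(W[...,0]-.46)<.05)&(np.abs(W[...,1]-.03)<.05)
print(W[lid].min(0),W[lid].max(0))
E
```

```text
time_s: 22.75
eef_pos: [0.5046, 0.2408, 0.013]
ee_rot: [[-0.95, -0.312, -0.0], [-0.312, 0.95, 0.0], [-0.0, 0.0, -1.0]]
wrist_force: [0.4, -1.0, 0.1]
width: 0.0856
grip_force: 0.0
time_s: 23.75
eef_pos: [0.5057, 0.241, 0.145]
ee_rot: [[-0.95, -0.312, 0.003], [-0.312, 0.95, 0.001], [-0.003, -0.0, -1.0]]
wrist_force: [0.3, -0.2, 0.0]
width: 0.0856
grip_force: 0.0
t 23.75 tcp [0.5057 0.241  0.145 ] yang 108.2 q1,q6 [12.1 -6.1] tilt [ 0.003  0.001 -1.   ] w 0.0856 grip 0.0 F [ 0.3 -0.2  0. ]
offset units [ 5.38 -9.16 -0.26]
765 (507.9703674316406, 237.1407470703125) (148.69830322265625, 11.09556770324707) 16.729719161987305 0.0357444827711389 0.0839082903992368
[0.44621907 0.01297311 0.08303858] [0.48432769 0.05149284 0.08697486]
```

View pics/side5.png

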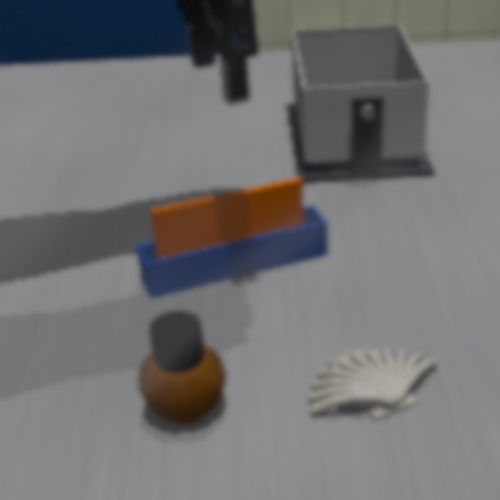

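The panel stands in the trough at crop (228,215), let go. The jar is upright at (180,370). I go to the jar.

```bash
python3 -m crank '[{"offset":[0.5,-0.92,0],"yaw":0,"fingers":-1},{"offset":[0.53,-0.92,0],"yaw":0,"fingers":-1},{"offset":[0.53,-0.92,0],"yaw":0,"fingers":-1},{"offset":[0.53,-0.92,0],"yaw":0,"fingers":-1},{"offset":[0.53,-0.92,0],"yaw":0,"fingers":-1},{"offset":[0.53,-0.92,0],"yaw":0,"fingers":-1},{"offset":[0.53,-0.92,0],"yaw":0,"fingers":-1},{"offset":[0.53,-0.92,0],"yaw":0,"fingers":-1},{"offset":[0.53,-0.92,0],"yaw":0,"fingers":-1},{"offset":[0.53,-0.92,0],"yaw":0,"fingers":-1}]' >/dev/null
python3 -m crank '[{"offset":[0,0,0],"yaw":-1,"fingers":-1},{"offset":[0,0,0],"yaw":-1,"fingers":-1},{"offset":[0,0,0],"yaw":-1,"fingers":-1},{"offset":[0,0,0],"yaw":-1,"fingers":-1},{"offset":[0,0,0],"yaw":-1,"fingers":-1},{"offset":[0,0,0],"yaw":-1,"fingers":-1},{"offset":[0,0,0],"yaw":-1,"fingers":-1},{"offset":[0,0,0],"yaw":-1,"fingers":-1}]' >/dev/null
python3 -m crank '[{"offset":[0,0,0],"yaw":-1,"fingers":-1},{"offset":[0,0,0.2],"yaw":-1,"fingers":-1},{"offset":[0,0,0.3],"yaw":-1,"fingers":-1},{"offset":[0,0,0.3],"yaw":-1,"fingers":-1},{"offset":[0,0,0.3],"yaw":-1,"fingers":-1},{"offset":[0,0,0.3],"yaw":-1,"fingers":-1},{"offset":[0,0,0.3],"yaw":-1,"fingers":-1},{"offset":[0,0,0.3],"yaw":-0.6,"fingers":-1},{"offset":[0,0,0],"yaw":0,"fingers":-1}]' >/dev/null
python3 -c "
from h import *
togo(.4625,.033,.017,170.6)"
```

```text
t 27.18 tcp [0.4607 0.0326 0.1017] yang 170.56 q1,q6 [-12.2 -92.8] tilt [-0.002  0.    -1.   ] w 0.0851 grip 0.0 F [-0.3  0.7  1. ]
yaw units -0.01
offset units [-0.04 -0.09  4.23]
```

```bash
python3 -m crank '[{"offset":[0,-0.06,0.8],"yaw":0,"fingers":-1},{"offset":[0,0,0.9],"yaw":0,"fingers":-1},{"offset":[0,0,0.9],"yaw":0,"fingers":-1},{"offset":[0,0,0.8],"yaw":0,"fingers":-1},{"offset":[0,0,0.5],"yaw":0,"fingers":-1},{"offset":[0,0,0.3],"yaw":0,"fingers":-1},{"offset":[0,0,0],"yaw":0,"fingers":0},{"offset":[0,0,0],"yaw":0,"fingers":1},{"offset":[0,0,0],"yaw":0,"fingers":1},{"offset":[0,0,0],"yaw":0,"fingers":1},{"offset":[0,0,0],"yaw":0,"fingers":1}]' 60
python3 - <<'E'
from h import *
togo(.5305,-.279,.017,170.6)
im,W=grab("side"); cv2.imwrite("pics/side6.png",cv2.resize(im[100:280,110:310],None,fx=2.5,fy=2.5))
E
```

```text
time_s: 28.55
eef_pos: [0.4635, 0.0328, 0.0198]
ee_rot: [[-0.163, -0.987, 0.001], [-0.987, 0.163, -0.0], [-0.0, -0.001, -1.0]]
wrist_force: [-1.7, -0.6, 6.1]
width: 0.0388
grip_force: 59.9
t 28.55 tcp [0.4635 0.0328 0.0198] yang 170.61 q1,q6 [-12.2 -92.8] tilt [ 0.001 -0.    -1.   ] w 0.0388 grip 59.9 F [-1.7 -0.6  6.1]
yaw units 0.0
offset units [14.83 -5.85  0.14]
```

View pics/side6.png

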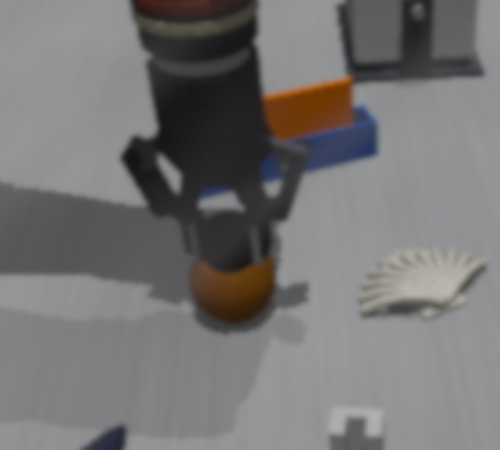

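The side view shows both pads on the lid at (232,240), with the jar upright. I lift it and carry it over the ring.

```bash
python3 -m crank '[{"offset":[0,0,-0.5],"yaw":0,"fingers":1},{"offset":[0,0,-0.9],"yaw":0,"fingers":1},{"offset":[0,0,-1],"yaw":0,"fingers":1},{"offset":[0,0,-1],"yaw":0,"fingers":1},{"offset":[0,0,-1],"yaw":0,"fingers":1},{"offset":[0,0,-1],"yaw":0,"fingers":1},{"offset":[0,0,-1],"yaw":0,"fingers":1},{"offset":[0,0,-1],"yaw":0,"fingers":1},{"offset":[0,0,-0.4],"yaw":0,"fingers":1},{"offset":[0,0,0],"yaw":0,"fingers":1}]'
python3 -m crank '[{"offset":[0.5,-0.2,0],"yaw":0,"fingers":1},{"offset":[0.99,-0.39,0],"yaw":0,"fingers":1},{"offset":[0.99,-0.39,0],"yaw":0,"fingers":1},{"offset":[0.99,-0.39,0],"yaw":0,"fingers":1},{"offset":[0.99,-0.39,0],"yaw":0,"fingers":1},{"offset":[0.99,-0.39,0],"yaw":0,"fingers":1},{"offset":[0.99,-0.39,0],"yaw":0,"fingers":1},{"offset":[0.99,-0.39,0],"yaw":0,"fingers":1}]' >/dev/null
python3 -m crank '[{"offset":[0.99,-0.39,0],"yaw":0,"fingers":1},{"offset":[0.99,-0.39,0],"yaw":0,"fingers":1},{"offset":[0.99,-0.39,0],"yaw":0,"fingers":1},{"offset":[0.99,-0.39,0],"yaw":0,"fingers":1},{"offset":[0.99,-0.39,0],"yaw":0,"fingers":1},{"offset":[0.99,-0.39,0],"yaw":0,"fingers":1},{"offset":[0.99,-0.39,0],"yaw":0,"fingers":1},{"offset":[0.45,-0.19,0],"yaw":0,"fingers":1},{"offset":[0,0,0],"yaw":0,"fingers":1}]' >/dev/null
python3 - <<'E'
from h import *
togo(.5305,-.279,.09,170.6)
im,W=grab("side"); cv2.imwrite("pics/side7.png",cv2.resize(im[184:384,150:350],None,fx=2.5,fy=2.5))
hsv=cv2.cvtColor(im,cv2.COLOR_BGR2HSV)
m=cv2.inRange(hsv,(3,100,40),(22,255,255))>0
p=W[m]; p=p[(np.abs(p[:,0]-.53)<.06)&(np.abs(p[:,1]+.29)<.07)&(p[:,2]>.13)&(p[:,2]<.23)]
print(len(p),p.min(0).round(3),p.max(0).round(3))
# sphere-free belly centre: extremes in x near widest height
for z in (.17,.18,.185,.19):
    b=p[np.abs(p[:,2]-z)<.004]
    if len(b)>20:
        A=np.c_[2*b[:,:2],np.ones(len(b))]; s=np.linalg.lstsq(A,(b[:,:2]**2).sum(1),rcond=None)[0]; print(z,s[:2].round(4),np.sqrt(s[2]+s[0]**2+s[1]**2).round(4))
E
```

```text
time_s: 29.85
eef_pos: [0.4634, 0.0328, 0.1754]
ee_rot: [[-0.163, -0.987, 0.001], [-0.987, 0.163, -0.0], [-0.0, -0.001, -1.0]]
wrist_force: [-0.2, 0.3, -2.8]
width: 0.0386
grip_force: 60.5
t 31.98 tcp [ 0.5302 -0.2789  0.1747] yang 170.57 q1,q6 [ -40.2 -120.8] tilt [-0.     0.001 -1.   ] w 0.0385 grip 60.6 F [ 0.5 -0.1 -2.5]
yaw units -0.01
offset units [ 0.   -0.02  4.24]
2100 [ 0.499 -0.314  0.167] [ 0.564 -0.27   0.218]
0.18 [ 0.5319 -0.2786] 0.0332
0.185 [ 0.532  -0.2784] 0.0341
0.19 [ 0.5318 -0.2791] 0.0334
```

View pics/side7.png

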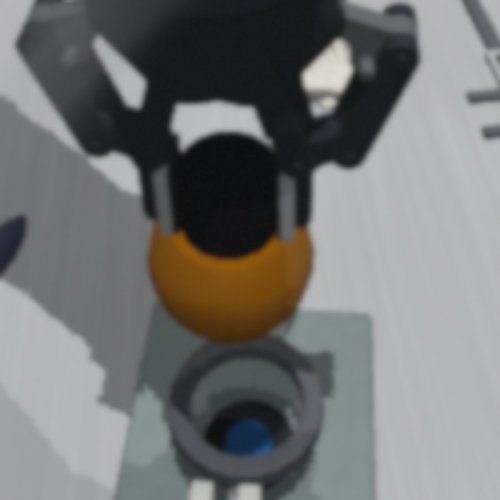

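The jar hangs upright at crop (232,240), right above the empty ring at (245,405). Its measured axis is (0.532,−0.279). I lower it to seat.

```bash
python3 -m crank '[{"offset":[0,0.04,0.6],"yaw":0,"fingers":1},{"offset":[0,0,0.8],"yaw":0,"fingers":1},{"offset":[0,0,0.8],"yaw":0,"fingers":1},{"offset":[0,0,0.8],"yaw":0,"fingers":1},{"offset":[0,0,0.6],"yaw":0,"fingers":1},{"offset":[0,0,0.4],"yaw":0,"fingers":1},{"offset":[0,0,0.2],"yaw":0,"fingers":1},{"offset":[0,0,0.1],"yaw":0,"fingers":1},{"offset":[0,0,0],"yaw":0,"fingers":1},{"offset":[0,0,0],"yaw":0,"fingers":1}]' 80
python3 -m crank '[{"offset":[0,0,0.1],"yaw":0,"fingers":1},{"offset":[0,0,0],"yaw":0,"fingers":1},{"offset":[0,0,0],"yaw":0,"fingers":1}]'
```

```text
time_s: 33.28
eef_pos: [0.5302, -0.2788, 0.0899]
ee_rot: [[-0.163, -0.987, 0.002], [-0.987, 0.163, -0.001], [0.001, -0.002, -1.0]]
wrist_force: [3.1, -1.2, 2.5]
width: 0.038
grip_force: 81.0
time_s: 33.65
eef_pos: [0.5301, -0.2788, 0.0874]
ee_rot: [[-0.163, -0.987, 0.002], [-0.987, 0.163, -0.001], [0.0, -0.002, -1.0]]
wrist_force: [5.2, -2.4, 3.1]
width: 0.0383
grip_force: 81.4
```

```bash
python3 -m crank '[{"offset":[0,-0.05,0],"yaw":0,"fingers":1},{"offset":[0,0,0.1],"yaw":0,"fingers":1},{"offset":[0,0,0],"yaw":0,"fingers":1}]'
python3 -m crank '[{"offset":[0,0,0.2],"yaw":0,"fingers":1},{"offset":[0,0,0.2],"yaw":0,"fingers":1},{"offset":[0,0,0],"yaw":0,"fingers":1}]'
python3 -m crank '[{"offset":[0,0,0.2],"yaw":0,"fingers":1},{"offset":[0,0,0.1],"yaw":0,"fingers":1},{"offset":[0,0,0],"yaw":0,"fingers":1}]'
```

```text
time_s: 34.02
eef_pos: [0.5305, -0.2787, 0.0849]
ee_rot: [[-0.163, -0.987, 0.0], [-0.987, 0.163, -0.0], [0.0, -0.0, -1.0]]
wrist_force: [3.5, -2.0, 3.7]
width: 0.038
grip_force: 81.4
time_s: 34.4
eef_pos: [0.5306, -0.2788, 0.0772]
ee_rot: [[-0.163, -0.987, 0.0], [-0.987, 0.163, -0.0], [0.0, -0.001, -1.0]]
wrist_force: [1.0, -1.8, 7.5]
width: 0.0382
grip_force: 81.9
time_s: 34.78
eef_pos: [0.531, -0.2789, 0.0718]
ee_rot: [[-0.163, -0.987, 0.001], [-0.987, 0.163, -0.001], [0.001, -0.001, -1.0]]
wrist_force: [2.4, -2.1, 9.6]
width: 0.0385
grip_force: 82.2
```

```bash
python3 -m crank '[{"offset":[0,0,0.1],"yaw":0,"fingers":1},{"offset":[0,0,0],"yaw":0,"fingers":1},{"offset":[0,0,0],"yaw":0,"fingers":1}]'
python3 -m crank '[{"offset":[0,0,0.1],"yaw":0,"fingers":1},{"offset":[0,0,0],"yaw":0,"fingers":1},{"offset":[0,0,0],"yaw":0,"fingers":1},{"offset":[0,0,0],"yaw":0,"fingers":1}]'
python3 - <<'E'
from h import *
im,W=grab("side"); cv2.imwrite("pics/side8.png",cv2.resize(im[100:384,130:350],None,fx=2,fy=2))
p=W.reshape(-1,3)
# ring top: near part of annulus
m=(np.hypot(p[:,0]-.5305,p[:,1]+.279)<.037)&(np.hypot(p[:,0]-.5305,p[:,1]+.279)>.030)&(p[:,1]<-.285)&(p[:,2]>.045)&(p[:,2]<.09)
print("ring z",np.histogram(p[m][:,2],np.arange(.045,.092,.004)))
hsv=cv2.cvtColor(im,cv2.COLOR_BGR2HSV); q=W[cv2.inRange(hsv,(3,100,40),(22,255,255))>0]
for z in (.078,.084,.09):
    b=q[(np.abs(q[:,2]-z)<.004)&(np.hypot(q[:,0]-.53,q[:,1]+.28)<.06)]
    if len(b)>20:
        A=np.c_[2*b[:,:2],np.ones(len(b))]; s=np.linalg.lstsq(A,(b[:,:2]**2).sum(1),rcond=None)[0]; print(z,s[:2].round(4),np.sqrt(s[2]+s[0]**2+s[1]**2).round(4))
E
```

```text
time_s: 35.15
eef_pos: [0.5312, -0.279, 0.0701]
ee_rot: [[-0.163, -0.987, 0.002], [-0.987, 0.163, -0.001], [0.001, -0.002, -1.0]]
wrist_force: [3.3, -1.0, 10.4]
width: 0.038
grip_force: 82.2
time_s: 35.65
eef_pos: [0.5316, -0.2792, 0.0684]
ee_rot: [[-0.163, -0.987, 0.003], [-0.987, 0.163, -0.001], [0.001, -0.003, -1.0]]
wrist_force: [4.1, -1.2, 10.6]
width: 0.0383
grip_force: 82.9
ring z (array([  1,   7,  15, 309,  14,   0,  24,  51,  55, 132, 141]), array([0.045, 0.049, 0.053, 0.057, 0.061, 0.065, 0.069, 0.073, 0.077,
       0.081, 0.085, 0.089]))
0.078 [ 0.5333 -0.2785] 0.0342
0.084 [ 0.5333 -0.2788] 0.0339
0.09 [ 0.5332 -0.2795] 0.0321
```

View pics/side8.png

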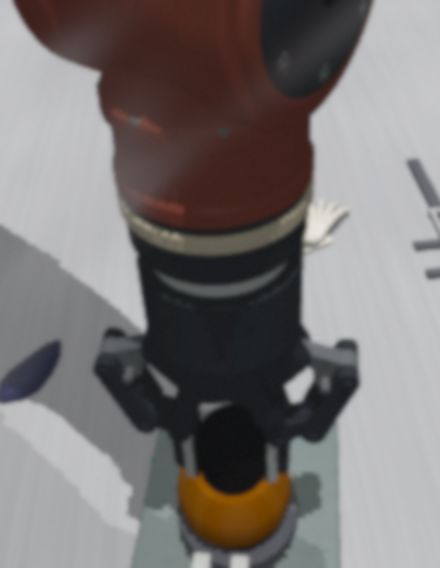

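The jar is upright at (235,490) and pressed in. The ring's top reads about 0.059 m, which is its stop, at about 13 N, and the jar is within 3 mm of centre. I hand in.

```bash
python3 -c "
from plant import env
print(env.close_job())"
```

```text
the job is handed in; nothing more can be done
None
```

The job is handed in at about 36 s: the panel was standing let go in the trough when last seen, and the jar is held upright in the ring at its stop with about 13 N, within 3 mm of centre; the first grip on the panel missed because the real fingertips sit about 37 mm above the reported TCP, which I corrected for, and the final verdict was not shown.

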